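Try a crossed bottle cap and back it off

ROBOT

A 7-joint arm with a two-finger parallel gripper is mounted at the origin on the work surface. World frame = base frame: x ahead of the robot, y to its left, z up, the work surface at z = 0. Lengths are in m, angles in rad, forces in N, time in s.
With the tool pointing down it reaches from about 0.425 to 0.925 m from the base axis. Payload 6.8 kg.
Tool frame: the origin (TCP) lies midway between the tips of the shut fingers; the grasp point (between the pads) lies 19 mm behind it; x points along the fingers, y is the direction in which the jaws open and shut, and the axes are right-handed (so a half turn about x gives the same grasp; the last joint's range is limited). The gripper opens to 85 mm and grips with 20 to 120 N. Pads are 22 mm wide; open, the fingers measure 114 mm over their backs; the gripper's body (76 mm by 85 mm) begins 54 mm behind the grasp point. The pads swing forward as they close: fully open they stand 13 mm farther back than shut.
Start: joints at [-1.367, 0.477, 0.022, 1.555, -0.011, 1.109, -0.083], TCP at [0.207, 0.642, 0.231] pointing down, gripper open.
Joint ranges: [-2.96, 2.96], [-0.34, 2.1], [-1.41, 1.46], [0.24, 2.44], [-1.37, 4.51], [0.17, 1.92], [-2.96, 2.96]. Speed limits (rad/s): [2.39, 2.39, 3.14, 3.14, 3.14, 3.14, 3.14].

INTERFACE

Orientations are given as a rotation vector (axis times angle).
In Python, from bench import r gives the robot as it stands.
- The arm moves only by the tool carry_out, never from a script. Its argument "targets" is one flat list of numbers, 7 for each row, row after row: the finger opening in m, from 0 to 0.0854, then the shift along the tool's x, y, z in m, then the turn, a rotation vector about the tool's x, y, z in units of 5 degrees (1.0 is 5 degrees). A call has 1 to 12 rows; each row is the pose to reach, as a shift and turn from the pose measured when the call began, along the tool's axes at that moment; what a row does not reach only later rows make up. A row lasts 1/8 s, in which the tool goes at most 62.5 mm and 10.7 degrees, less where a joint would pass 70% of its speed; a pose out of reach is approached as far as the arm can. A call with a gripper value outside its range is refused whole. The fingers move at their own pace and stop on an object; "squeeze" is the grip in N (left out, the last holds). Time passes only in rows, so rows that repeat a pose let the fingers close. It gives the time, the measured TCP pose, the force and the opening at its end, in the units of the state.
- r.get_obs(): the state, without advancing time (a new reading comes with each control period).
- r.grab_frame(name): name is "side" or "top" or "wrist"; returns the picture (384x512x3 uint8, blue, green, red); there is no depth.
- r.camera_info(name): a dict with "fx", "fy", "cx", "cy" (pixels), "D" ([k1, k2, p1, p2, k3] as OpenCV has them; the pictures are not rectified), "xyz" and "orientation" of the camera in the world. Camera axes: x right, y up, looking along -z (the intrinsics and any distortion apply to the point x, -y, -z); pixel columns grow to the right and rows downward; lengths in m; the calibration is good to about 2 mm. A picture is of the moment at which its call begins: read the wrist's pose just before it. camera_info takes no time and is no camera call; for the wrist camera it gives the pose at the moment of the call.
- r.hand_in(): hands the job in, once; it reports no verdict.
The state is a dict: "clock": time; "joints": joint angles; "qvel": joint speeds; "tau": joint torques, N m; "tcp_pos": TCP position; "orientation": TCP orientation; "contact_force": force on the tool from outside, world axes, zero at the start; "moment": the same for the moment, N m; "grip_width": finger opening in m.
Only numpy, scipy, OpenCV 4.12 (cv2) and the standard library are available. Lean on these libraries where they do the work, as an engineer would, in place of code of your own. Each camera call takes 0.05 s, during which the arm holds its last target. There are 200 camera calls.

TASK

The blue cap on the amber reagent bottle seems to have been started with crossed threads. Take the blue cap and turn it gently clockwise (seen from above) until you feel it begin to resist, stop at once without forcing it, then turn it back about an eighth of a turn and let go. Leave the white-capped bottle alone.

Things in the scene. Friction and masses are not known exactly. Their poses are not given: they have to be found in the camera images.
- blue_cap_center (a point): centre of the blue ribbed screw cap to be tried: 40 mm diameter, 30 mm tall, axis vertical; x axis along the white mark on its top, z up. Centre 127 mm above the table. It can be gripped across at any angle. Its amber bottle (62 mm wide; neck 33 mm, 14 mm free below the cap) is clamped in a fixed 88 mm square block and cannot turn. The cap does not rise or sink as it turns.
- blue_cap (a joint): turn of the blue cap along its thread, rad, growing clockwise seen from above. It runs freely (0.03 N m drag) for 20 to 60 degrees of turning from wherever it starts; then the crossed thread binds and resists (see blue_thread), and this value stops growing. Where it binds is unmarked and only felt. Turned back, the cap first unwinds, then runs freely and stays where it is left.
- blue_thread (a joint): how far the crossed thread is strained, rad: near 0 (within 0.04) while the cap runs freely; once it binds, the cap turns on against a springy resistance of 1.0 N m per rad and this grows from 0 with it. Felt clearly from 0.1 (0.1 N m); above 0.4 (23 degrees, 0.4 N m) the thread is damaged. Springs back to 0 when the cap is turned back or let go. It cannot be seen, only felt at the wrist.
- white_cap_mark (a point): outer end of the black mark on top of the white cap, 18 mm from that cap's axis, 142 mm above the table; x axis outward along the mark, z up. The white cap sits on an identical bottle and block, at least 150 mm from the blue one, and must not be turned.

How it is judged:
By the outcome, as a careful person would: the job done as asked, in the order asked, and still so for the second after the job is handed in, with the robot touching nothing.
It also fails if it takes over 40 s, if anything falls off the work surface, if the arm or the gripper's body presses on something with over 40 N, if the wrist force passes 120 N, or if a joint passes its speed limit or range.

## Working session

There is one attempt and no reset: what is moved stays moved. The work goes in short steps, Python scripts to look and compute and a tool call to move; the robot and the scene stay as the last step left them, time stands still between calls to the robot, and variables do not carry over. Pictures are saved under pics/ and viewed, about 8 in all and at most 12, crops included, and the job is handed in when it is done.

Besides the shell and the picture viewer there is one more tool, called after ">>>" as a command line: name --argument value ..., lists and objects as JSON in quotes. carry_out: Moves the arm, as the interface text tells. Its arguments: {"type":"object","properties":{"targets":{"type":"array","items":{"type":"number"}},"squeeze":{"type":"number"}},"required":["targets"]}

```bash
mkdir -p pics; ls; cat > h.py <<'E'
import numpy as np,cv2
from scipy.spatial.transform import Rotation as R
from bench import r
def rot(o):
    o=np.array(o,float)
    return R.from_matrix(o) if o.shape==(3,3) else (R.from_rotvec(o) if o.size==3 else R.from_quat(o))
def ray(ci,u,v):
    K=np.array([[ci['fx'],0,ci['cx']],[0,ci['fy'],ci['cy']],[0,0,1]])
    p=cv2.undistortPoints(np.array([[[u,v]]],float),K,np.array(ci['D'],float))[0,0]
    return np.array(ci['xyz']),rot(ci['orientation']).apply([p[0],-p[1],-1])
def atz(ci,u,v,z):
    o,d=ray(ci,u,v); return o+d*(z-o[2])/d[2]
E
python3 - <<'E'
from h import *
s=r.get_obs()
for k in s: print(k,np.round(s[k],4))
ims=[]
for n in('top','side','wrist'):
    ci=r.camera_info(n);print(n,ci);ims.append(r.grab_frame(n))
cv2.imwrite('pics/top0.png',ims[0]);cv2.imwrite('pics/side0.png',ims[1]);cv2.imwrite('pics/wrist0.png',ims[2])
E
```

```text
pics
clock 0.0
joints [-1.3671  0.4778  0.0223  1.5565 -0.0115  1.1093 -0.0831]
qvel [ 0.0019 -0.0007  0.0004  0.0002  0.0015  0.0013 -0.0011]
tau [ 4.00000e-04 -5.96455e+01  1.60820e+00 -2.81198e+01  1.25000e-02
  9.40000e-03 -0.00000e+00]
tcp_pos [0.2069 0.6419 0.2303]
orientation [ 0.2433  1.5571 -0.2461]
contact_force [ 0.2009 -0.0491 -0.0392]
moment [-0.0196  0.0115 -0.0179]
grip_width 0.0854
top {'fx': 469.8654397555857, 'fy': 469.8654397555857, 'cx': 260.46525374931616, 'cy': 194.80894916198207, 'D': array([-0.17202909,  0.        ,  0.        ,  0.        ,  0.        ]), 'xyz': array([0.40814152, 0.03926482, 0.99445381]), 'orientation': array([ 0.15621496, -0.16417022, -1.60491825])}
side {'fx': 412.2637380381411, 'fy': 412.2637380381411, 'cx': 253.79980542451844, 'cy': 190.4138001783873, 'D': array([-0.02688824,  0.        ,  0.        ,  0.        ,  0.        ]), 'xyz': array([0.40220568, 0.61375636, 0.55017085]), 'orientation': array([ 0.18404415, -1.41608708, -2.50482726])}
wrist {'fx': 344.58780564962666, 'fy': 344.58780564962666, 'cx': 254.35990676604223, 'cy': 190.0740652898491, 'D': array([-0.09142057,  0.        ,  0.        ,  0.        ,  0.        ]), 'xyz': array([0.1379116 , 0.66374956, 0.37327912]), 'orientation': array([-0.24898488, -0.17897485,  1.25048052])}
```

View pics/top0.png

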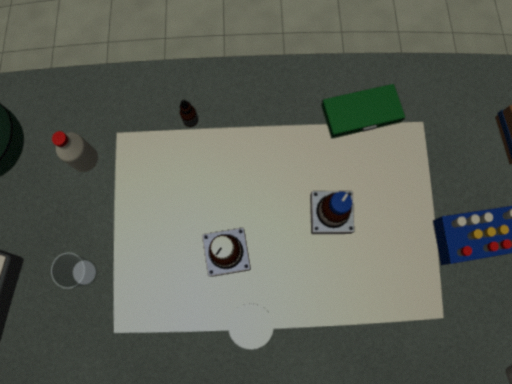

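View pics/side0.png

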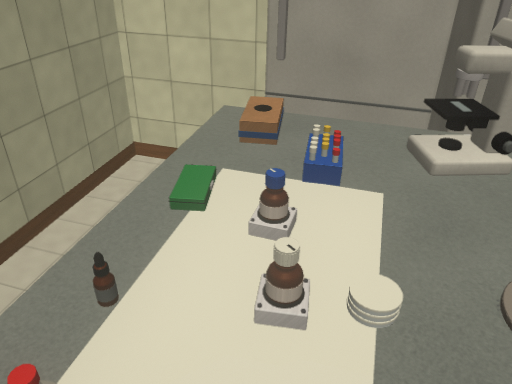

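The top view shows the blue cap near (342,202) with its white mark toward the upper right, and the white cap near (223,246). The side view agrees: blue cap at about (275,180), white at (287,252). Next I'll segment the caps and compute positions.

```bash
python3 - <<'E'
from h import *
for n in('top','side'):
    im=cv2.imread(f'pics/{n}0.png');ci=r.camera_info(n)
    hsv=cv2.cvtColor(im,cv2.COLOR_BGR2HSV)
    m=cv2.inRange(hsv,(105,120,60),(125,255,255))
    k,l,st,c=cv2.connectedComponentsWithStats(m)
    for i in range(1,k):
        if st[i,4]>60: print(n,st[i],c[i],atz(ci,*c[i],.135))
ci=r.camera_info('top');print('white',atz(ci,223,246,.142), 'mark',atz(ci,334,203,.142),atz(ci,348,194,.142))
s=r.get_obs();print(rot(s['orientation']).as_matrix().round(3))
a=cv2.imread('pics/top0.png')[180:280,190:370];b=cv2.imread('pics/side0.png')[160:280,230:330]
cv2.imwrite('pics/c1.png',np.hstack([cv2.resize(a,(432,240),interpolation=2),cv2.resize(b,(200,240),interpolation=2)]))
E
```

```text
top [331 192  21  21 305] [340.63278689 202.18688525] [ 0.56473792 -0.11800568  0.135     ]
top [ 442  206   70   58 1940] [475.01494845 235.01340206] [ 0.48999043 -0.37534971  0.135     ]
side [305 134  38  37 581] [324.14802065 155.13769363] [ 0.48164961 -0.24528671  0.135     ]
side [266 168  19  10 116] [275.48275862 172.94827586] [ 0.56715066 -0.12823774  0.135     ]
white [0.49122976 0.10323638 0.142     ] mark [ 0.56244079 -0.10420293  0.142     ] [ 0.5783929  -0.13175503  0.142     ]
[[-0.     0.307  0.952]
 [-0.001  0.952 -0.307]
 [-1.    -0.001  0.   ]]
```

View pics/c1.png

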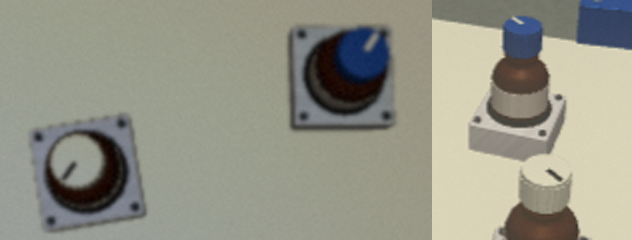

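Blue cap top centre is about (0.566, -0.121) and the spacing to the white cap is plausible. I'll move above it, high enough to pass over the white cap.

>>> carry_out --targets '[0.085,-0.01,-0.02,0.02,0.5,0,0,0.085,-0.02,-0.06,0.055,1,0,0,0.085,-0.02,-0.1,0.095,1.6,0,0,0.085,-0.02,-0.14,0.13,2.2,0,0,0.085,-0.02,-0.18,0.17,2.9,0,0,0.085,-0.02,-0.22,0.205,3.6,0,0,0.085,-0.02,-0.26,0.245,4.2,0,0,0.085,-0.02,-0.3,0.28,4.9,0,0,0.085,-0.02,-0.34,0.32,5.5,0,0,0.085,-0.02,-0.38,0.355,6.2,0,0,0.085,-0.02,-0.41,0.385,6.6,0,0,0.085,-0.02,-0.41,0.385,6.6,0,0]'

```text
clock: 1.65
tcp_pos: [0.4486, 0.1303, 0.2512]
orientation: [0.697, 1.455, -0.699]
contact_force: [0.0, 0.9, -0.3]
grip_width: 0.0851
```

```bash
cat > to.py <<'E'
from h import *
import sys
s=r.get_obs();T=rot(s['orientation'])
print('t',s['clock'],'q',s['joints'].round(3) if hasattr(s['joints'],'round') else s['joints'],'p',np.round(s['tcp_pos'],4),'F',np.round(s['contact_force'],1),'M',np.round(s['moment'],3),'w',s['grip_width'])
print(T.as_matrix().round(3))
y=T.as_matrix()[:,1];print('jaw yaw',np.degrees(np.arctan2(y[1],y[0])))
# tilt correction to point straight down, keeping yaw
x=T.as_matrix()[:,0];c=np.cross(x,[0,0,-1.]);print('tilt fix units',(T.inv().apply(c)*180/np.pi/5).round(2))
if len(sys.argv)>3: print('shift',T.inv().apply(np.array(sys.argv[1:4],float)-s['tcp_pos']).round(4))
E
python3 to.py 0.566 -0.121 0.25
```

```text
t 1.65 q [-0.79   0.103  0.405  2.031 -0.046  1.016  0.314] p [0.4486 0.1303 0.2512] F [ 0.   0.9 -0.3] M [-0.01   0.038 -0.035] w 0.0850826017178414
[[ 0.     0.78   0.626]
 [-0.002  0.626 -0.78 ]
 [-1.    -0.001  0.002]]
jaw yaw 38.753467204049734
tilt fix units [0.   0.02 0.01]
shift [ 0.0017 -0.0658  0.2695]
```

>>> carry_out --targets '[0.085,0,-0.006,0.025,0.3,0,0,0.085,0,-0.018,0.075,0.9,0,0,0.085,0,-0.03,0.125,1.5,0,0,0.085,0,-0.042,0.175,2.1,0,0,0.085,0,-0.054,0.22,2.7,0,0,0.085,0.002,-0.062,0.255,3.2,0,0,0.085,0.002,-0.066,0.27,3.4,0,0,0.085,0.002,-0.066,0.27,3.4,0,0,0.085,0.002,-0.066,0.27,3.4,0,0]'

```text
clock: 2.78
tcp_pos: [0.5659, -0.1195, 0.2495]
orientation: [0.922, 1.366, -0.924]
contact_force: [0.3, 0.5, -0.8]
grip_width: 0.085
```

```bash
python3 to.py 0.566 -0.121 0.25; python3 - <<'E'
from h import *
ci=r.camera_info('wrist');im=r.grab_frame('wrist');cv2.imwrite('pics/w1.png',im)
hsv=cv2.cvtColor(im,cv2.COLOR_BGR2HSV)
m=cv2.inRange(hsv,(105,120,50),(125,255,255))
k,l,st,c=cv2.connectedComponentsWithStats(m)
for i in range(1,k):
    if st[i,4]>200: print(st[i],c[i],atz(ci,*c[i],.142))
E
```

```text
t 2.775 q [-0.379  0.338  0.611  1.803 -0.218  1.069  0.693] p [ 0.5659 -0.1195  0.2495] F [ 0.3  0.5 -0.8] M [ 0.005 -0.027 -0.018] w 0.08499554356951497
[[-0.001  0.928  0.373]
 [-0.001  0.373 -0.928]
 [-1.    -0.001  0.001]]
jaw yaw 21.91329496990643
tilt fix units [0.   0.01 0.01]
shift [-0.0005 -0.0005  0.0015]
[ 228  155   54   56 2182] [253.96150321 182.05499542] [ 0.56333104 -0.11612818  0.142     ]
[ 138  298   36   61 1202] [156.4093178  324.13727121] [ 0.53202141 -0.26789489  0.142     ]
```

View pics/w1.png

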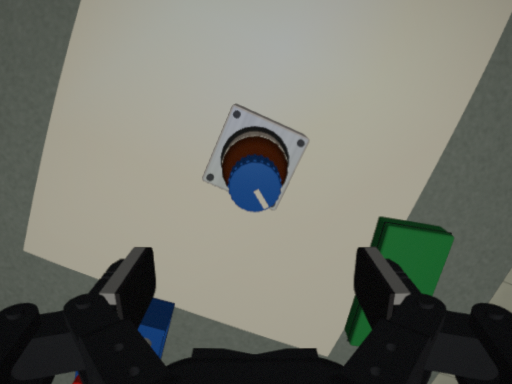

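Wrist view: the blue top disc is centred at about (255,186), with the mark toward (262,200). Project that centre at z=0.142.

```bash
python3 - <<'E'
from h import *
ci=r.camera_info('wrist');print(ci['xyz'])
for p in((255,185),(255,186),(229,186),(281,186),(255,211),(258,191),(266,207)):print(p,atz(ci,*p,.142).round(4))
im=cv2.imread('pics/w1.png')[140:225,210:310];cv2.imwrite('pics/w1c.png',cv2.resize(im,None,fx=5,fy=5,interpolation=2))
ci=r.camera_info('top')
print(atz(ci,341.5,202.5,.142))
E
```

```text
[ 0.53849722 -0.05317712  0.39245675]
(255, 185) [ 0.565 -0.118  0.142]
(255, 186) [ 0.5653 -0.1188  0.142 ]
(229, 186) [ 0.5471 -0.1261  0.142 ]
(281, 186) [ 0.5835 -0.1114  0.142 ]
(255, 211) [ 0.5728 -0.1374  0.142 ]
(258, 191) [ 0.5689 -0.1216  0.142 ]
(266, 207) [ 0.5794 -0.1312  0.142 ]
[ 0.56280555 -0.11830611  0.142     ]
```

View pics/w1c.png

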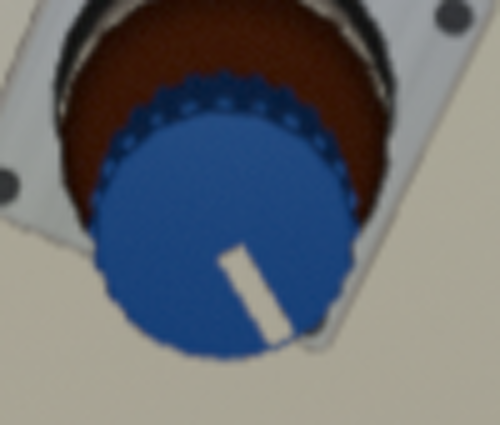

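Cap centre is about (0.5656, -0.1193), directly under the TCP within 0.5 mm. Descend and grip gently.

>>> carry_out --targets '[0.085,0.02,0,0,0,0,0,0.085,0.06,0,0,0,0,0,0.085,0.1,0,0,0,0,0,0.085,0.13,0,0,0,0,0,0.085,0.143,0,0,0,0,0,0.085,0.143,0,0,0,0,0,0.036,0.143,0,0,0,0,0,0.036,0.143,0,0,0,0,0,0.036,0.143,0,0,0,0,0,0.036,0.143,0,0,0,0,0]' --squeeze 30

```text
clock: 4.08
tcp_pos: [0.566, -0.1198, 0.1078]
orientation: [0.923, 1.366, -0.923]
contact_force: [-3.4, 0.6, 6.5]
grip_width: 0.039
```

```bash
python3 to.py 0.5656 -0.1193 0.106; python3 - <<'E'
from h import *
ci=r.camera_info('wrist');im=r.grab_frame('wrist');cv2.imwrite('pics/w2.png',im)
print(np.round(r.get_obs()['moment'],3));im=r.grab_frame('side');print(np.round(r.get_obs()['moment'],3))
cv2.imwrite('pics/s2.png',cv2.resize(im[100:260,200:360],None,fx=3,fy=3,interpolation=2))
E
```

```text
t 4.075 q [-0.296  0.515  0.524  1.925 -0.353  0.793  0.805] p [ 0.566  -0.1198  0.1078] F [-3.4  0.6  6.5] M [0.068 0.619 0.014] w 0.0389860735940709
[[ 0.     0.928  0.373]
 [-0.     0.373 -0.928]
 [-1.     0.     0.001]]
jaw yaw 21.899240324254357
tilt fix units [-0.    0.01 -0.  ]
shift [ 0.0018 -0.0002 -0.0007]
[ 0.128  0.676 -0.017]
[ 0.073  0.665 -0.026]
```

View pics/w2.png

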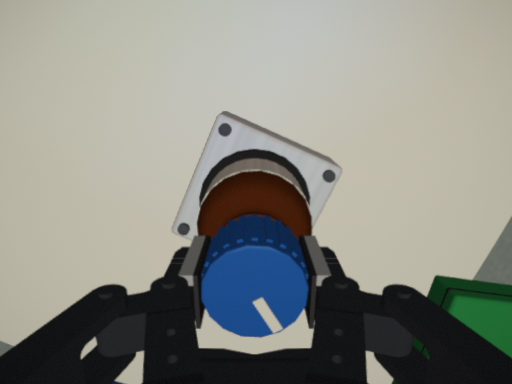

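View pics/s2.png

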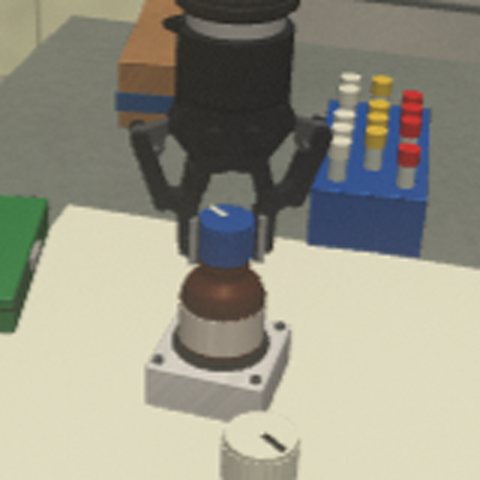

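The grip is good: 39 mm opening, cap between the pads in both views (mark at about (267,315) in the wrist image). Now turn the guaranteed free part clockwise, which is +x for the tool.

>>> carry_out --targets '[0.036,0,0,0,1,0,0,0.036,0,0,0,2,0,0,0.036,0,0,0,3,0,0,0.036,0,0,0,3,0,0]'

```text
clock: 4.68
tcp_pos: [0.5659, -0.1199, 0.1079]
orientation: [1.119, 1.264, -1.12]
contact_force: [-0.6, 0.4, -0.6]
grip_width: 0.039
```

```bash
cat > f.py <<'E'
from h import *
M=[]
for i in range(4):
    s=r.get_obs();M.append(s['moment'][2]);
    if i<3: r.grab_frame('side')
y=rot(s['orientation']).as_matrix()[:,1]
print('t',round(s['clock'],2),'yaw',np.degrees(np.arctan2(y[1],y[0])).round(2),'Mz',np.round(M,3),'F',np.round(s['contact_force'],1),'q7',s['joints'][6],np.round(s['tcp_pos'],4),'w',s['grip_width'],np.round(s['qvel'][6],3))
E
python3 f.py
```

```text
t 4.83 yaw 6.98 Mz [0.03  0.063 0.019 0.014] F [-0.7 -0.3  0.6] q7 0.5914934576312078 [ 0.5659 -0.1199  0.1079] w 0.03954491661369985 -0.006
```

>>> carry_out --targets '[0.036,0,0,0,1,0,0,0.036,0,0,0,1,0,0]'

```text
clock: 5.08
tcp_pos: [0.5658, -0.1199, 0.1079]
orientation: [1.182, 1.226, -1.183]
contact_force: [-0.3, -0.2, -1.3]
grip_width: 0.0396
```

```bash
python3 f.py
```

```text
t 5.22 yaw 2.08 Mz [ 0.037  0.038  0.038 -0.02 ] F [-0.3 -0.2 -0.8] q7 0.5218093513583228 [ 0.5659 -0.1199  0.1079] w 0.03950563046963161 -0.006
```

>>> carry_out --targets '[0.036,0,0,0,0.8,0,0,0.036,0,0,0,0.8,0,0]'

```text
clock: 5.48
tcp_pos: [0.5658, -0.1199, 0.1079]
orientation: [1.233, 1.194, -1.233]
contact_force: [-0.5, 0.0, -0.7]
grip_width: 0.0392
```

```bash
python3 f.py
```

```text
t 5.62 yaw -1.83 Mz [0.027 0.028 0.023 0.022] F [-0.2 -0.2 -0.7] q7 0.4663472201503257 [ 0.5658 -0.1199  0.1079] w 0.039013051494055255 -0.006
```

>>> carry_out --targets '[0.036,0,0,0,0.8,0,0,0.036,0,0,0,0.8,0,0]'

```text
clock: 5.88
tcp_pos: [0.5658, -0.1199, 0.1079]
orientation: [1.282, 1.16, -1.283]
contact_force: [-0.3, 0.5, -0.8]
grip_width: 0.0391
```

```bash
python3 f.py
```

```text
t 6.03 yaw -5.74 Mz [0.006 0.041 0.048 0.03 ] F [-1.7 -0.7 -0.5] q7 0.4109618881860263 [ 0.5658 -0.1199  0.1079] w 0.03933635639720602 -0.005
```

>>> carry_out --targets '[0.036,0,0,0,0.8,0,0,0.036,0,0,0,0.8,0,0]'

```text
clock: 6.28
tcp_pos: [0.5658, -0.1199, 0.1079]
orientation: [1.332, 1.124, -1.332]
contact_force: [-0.2, -0.3, 0.9]
grip_width: 0.0391
```

```bash
python3 f.py
```

```text
t 6.42 yaw -9.65 Mz [-0.021  0.082  0.044  0.032] F [-0.9 -0.1 -1.2] q7 0.35562076866748354 [ 0.5658 -0.1199  0.1079] w 0.038964334081569185 -0.006
```

>>> carry_out --targets '[0.036,0,0,0,0.8,0,0,0.036,0,0,0,0.8,0,0]'

```text
clock: 6.68
tcp_pos: [0.5658, -0.1199, 0.1079]
orientation: [1.381, 1.087, -1.382]
contact_force: [-1.0, -0.3, -0.7]
grip_width: 0.0391
```

```bash
python3 f.py
```

```text
t 6.83 yaw -13.56 Mz [0.015 0.03  0.081 0.066] F [-0.5 -0.2 -1.3] q7 0.30044969451174586 [ 0.5658 -0.1199  0.1079] w 0.03907125534906479 -0.006
```

>>> carry_out --targets '[0.036,0,0,0,0.8,0,0,0.036,0,0,0,0.8,0,0]'

```text
clock: 7.08
tcp_pos: [0.5657, -0.1199, 0.1079]
orientation: [1.43, 1.049, -1.43]
contact_force: [-0.7, -1.1, -1.4]
grip_width: 0.0391
```

```bash
python3 f.py
```

```text
t 7.22 yaw -17.47 Mz [0.029 0.196 0.101 0.113] F [-0.8 -0.4 -0.9] q7 0.2453421104354325 [ 0.5657 -0.1198  0.1079] w 0.03947138171882565 -0.005
```

Moment is rising (mean 0.11). One small step to confirm that this is binding.

>>> carry_out --targets '[0.036,0,0,0,0.7,0,0,0.036,0,0,0,0.7,0,0]'

```text
clock: 7.48
tcp_pos: [0.5657, -0.1199, 0.1079]
orientation: [1.472, 1.014, -1.473]
contact_force: [-2.0, -0.2, -0.0]
grip_width: 0.0394
```

```bash
python3 f.py; python3 f.py
```

```text
t 7.62 yaw -20.89 Mz [0.142 0.103 0.154 0.135] F [-2.  -1.1 -0.9] q7 0.1972486671827186 [ 0.5657 -0.1198  0.1079] w 0.039283261078815225 -0.005
t 7.78 yaw -20.94 Mz [0.135 0.173 0.188 0.158] F [-1.3  0.3 -0.9] q7 0.19666088635327242 [ 0.5657 -0.1198  0.1079] w 0.038991537729899335 -0.002
```

Binding is confirmed: Mz is about 0.15 N m including drag, so strain is about 0.13 rad and binding starts near yaw -13°. Stop, and turn back about 49° (about 7° of unwinding plus the free part, roughly 45° either way it's counted).

>>> carry_out --targets '[0.036,0,0,0,-1,0,0,0.036,0,0,0,-2.2,0,0,0.036,0,0,0,-3.5,0,0,0.036,0,0,0,-4.8,0,0,0.036,0,0,0,-6.1,0,0,0.036,0,0,0,-7.4,0,0,0.036,0,0,0,-8.6,0,0,0.036,0,0,0,-9.5,0,0,0.036,0,0,0,-9.8,0,0,0.036,0,0,0,-9.8,0,0]'

```text
clock: 9.02
tcp_pos: [0.566, -0.1198, 0.1079]
orientation: [0.842, 1.401, -0.842]
contact_force: [1.1, 0.8, -3.3]
grip_width: 0.0393
```

```bash
python3 f.py;python3 - <<'E'
from h import *
cv2.imwrite('pics/w3.png',r.grab_frame('wrist'))
E
```

```text
t 9.18 yaw 28.02 Mz [ 0.019 -0.067 -0.058 -0.015] F [ 2.1 -0.5 -2.5] q7 0.892057474916258 [ 0.566  -0.1198  0.1079] w 0.03936598978957923 0.003
```

View pics/w3.png

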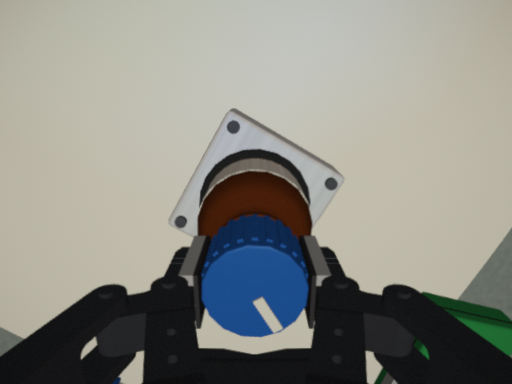

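The mark is at the same place in the gripper's view as when it was first gripped (about (267,315)), so the cap did not slip. Moment is back to about 0. Let go, then withdraw upward.

>>> carry_out --targets '[0.05,0,0,0,0,0,0,0.085,0,0,0,0,0,0,0.085,0,0,0,0,0,0,0.085,0,0,0,0,0,0,0.085,0,0,0,0,0,0,0.085,-0.02,0,0,0,0,0,0.085,-0.06,0,0,0,0,0,0.085,-0.1,0,0,0,0,0,0.085,-0.14,0,0,0,0,0,0.085,-0.15,0,0,0,0,0,0.085,-0.15,0,0,0,0,0]'

```text
clock: 10.6
tcp_pos: [0.566, -0.1197, 0.2581]
orientation: [0.842, 1.401, -0.841]
contact_force: [-0.5, 0.3, -0.5]
grip_width: 0.0853
```

```bash
python3 f.py;python3 - <<'E'
from h import *
ci=r.camera_info('wrist');im=r.grab_frame('wrist')
cv2.imwrite('pics/w4.png',cv2.resize(im[120:240,190:320],None,fx=4,fy=4,interpolation=2))
E
```

```text
t 10.75 yaw 28.04 Mz [0.017 0.001 0.02  0.028] F [ 0.4 -0.2 -0.1] q7 0.7850453036059599 [ 0.565  -0.1195  0.2564] w 0.08488819999326391 -0.001
```

View pics/w4.png

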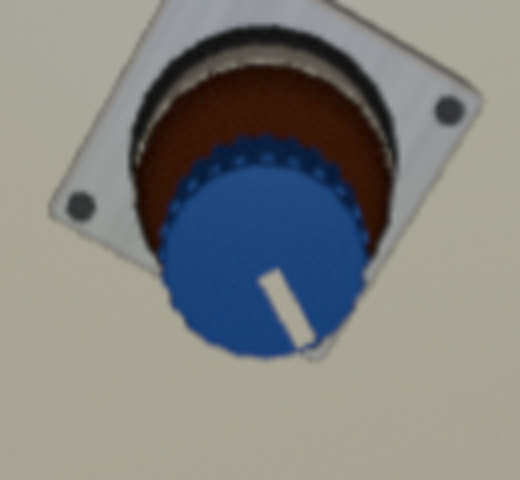

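The cap stayed where it was left: its mark has the same direction in the gripper frame, and the gripper is clear above it.

```bash
python3 -c "
from bench import r
print(r.hand_in())"
```

```text
the job is handed in; nothing more can be done
None
```

I gripped the blue cap and turned it clockwise in small steps. At about 43° the wrist moment rose from about 0.03 to about 0.15 N m. I stopped there, with the thread strained by an estimated 0.13 rad, well under the 0.4 damage limit. I then turned it back 49°, about 7–8° of which was the strained thread unwinding, so it came back roughly 41–42° from where it binds. Then I let go, withdrew upward and handed in at about 11 s.

**Last checks:**
- The wrist moment was back to about zero, and the gripper was open, clear above the cap, with no contact force.
- The mark stood at the same place in the gripper's view before and after turning, so the cap had not slipped. It stayed there after release.
- I never went near the white cap except to pass over it at about 0.25 m, but I took no final picture of it.
- The moment readings were noisy (about ±0.03 N m), so the binding angle is only good to about 2°. No check failed.

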